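# Lay the sample block on its back and push it home

## Robot

A 6-joint arm with a two-finger parallel gripper is mounted at the origin on the work surface. World frame = base frame: x ahead of the robot, y to its left, z up, the work surface at z = 0. Lengths are in mm, angles in rad, forces in N, time in s.
With the tool pointing down it reaches from about 275 to 1000 mm from the base axis. Payload 8.4 kg.
Tool frame: the origin (TCP) lies midway between the tips of the shut fingers; the grasp point (between the pads) lies 19 mm behind it; z points along the fingers, y is the line along which they close (so a half turn about z gives the same grasp; the last joint's range is limited). The gripper opens to 85 mm and grips with 20 to 120 N. Pads are 22 mm wide; open, the fingers measure 114 mm over their backs; the gripper's body (76 mm by 85 mm) begins 54 mm behind the grasp point. The pads swing forward as they close: fully open they stand 13 mm farther back than shut.
Start: joints at [-1.222, 0.353, 1.633, -0, 1.155, -0.002], TCP at [214.779, -586.939, 231.281] pointing down, gripper open.
Joint ranges: [-2.63, 2.63], [-0.92, 2.1], [0.06, 2.66], [-1.3, 4.44], [0, 2.69], [-3.02, 3.02]. Speed limits (rad/s): [2.22, 2.22, 2.79, 3.14, 3.14, 3.14].

## Interface

Orientations are given as [roll, pitch, yaw] about the fixed x, y, z axes, in that order (R = Rz(yaw) Ry(pitch) Rx(roll)).
In Python, from rig import r, cams gives the robot as it stands. The module is installed in compiled form; this text tells all that it offers.
- The arm moves only by the tool send_rows, never from a script. Its argument "targets" is one flat list of numbers, 7 for each row, row after row: the shift along the tool's x, y, z in m, then the turn, a rotation vector about the tool's x, y, z in rad, then the opening, from -1 (shut) to 1 (fully open). In form: [tx, ty, tz, wx, wy, wz, fingers, tx, ty, tz, wx, wy, wz, fingers, ...]. A call has 1 to 12 rows; each row is the pose to reach, as a shift and turn from the pose commanded when the call began, along the tool's axes at that moment; what a row does not reach only later rows make up. A row lasts 1/12 s, in which the tool goes at most 41.7 mm and 7.16 degrees, less where a joint would pass 70% of its speed; a pose out of reach is approached as far as the arm can. A call with a gripper value outside its range is refused whole. The fingers move at their own pace and stop on an object; "grip_force" is the grip in N (left out, the last holds). Time passes only in rows, so rows that repeat a pose let the fingers close. It gives the time, the measured TCP pose, the force, the opening and the grip force at its end, in the units of the state.
- r.sense(): the state, without advancing time (a new reading comes with each control period).
- cams.grab_frame(name): name is "side" or "top" or "wrist"; returns a dict with "color" (420x560x3 uint8, blue, green, red), "fx", "fy", "cx", "cy" (pixels), "xyz" and "attitude" of the camera in the world. Camera axes: x right, y down, z forward; pixel columns grow to the right and rows downward; lengths in mm; the calibration is good to about 2 mm. The wrist camera is an equidistant fisheye: a pixel r from the principal point sees the ray r / f radians off the axis. A picture is of the moment at which its call begins. There is no depth.
- r.sign_off(): hands the job in; it is judged then, once.
The state is a dict: "clock": time; "qpos": joint angles; "qvel": joint speeds; "joint_efforts": joint torques, N m; "eef_pos": TCP position; "tcp_rot": TCP orientation; "contact_force": force on the tool from outside, world axes, zero at the start; "wrist_torque": the same for the moment, N m; "opening": opening from 0.0 (shut) to 1.0 (fully open); "grasp_force": force on a finger pad.
Only numpy, scipy, OpenCV 4.12 (cv2) and the standard library are available. Lean on these libraries where they do the work, as an engineer would, in place of code of your own. Each camera call takes 0.05 s, during which the arm holds its last target. There are 200 camera calls.

## Task

Push the standing mahogany sample block over towards the brass fence so that it lies flat on its back on the plywood board, inlaid face up, then push it along the board until its end sits flush and square against the fence. Do it all by pushing with the fingers: do not pick the block up, and leave everything else on the counter where it is.

Things in the scene. Friction and masses are not known exactly. Their poses are not given: they have to be found in the camera images.
- sample: Dark red mahogany block, 110 tall x 64 wide (y) x 22 mm thick (x), 0.1 to 0.17 kg, loose, standing on end on the board, square to it within 9 degrees. Origin: centre of the end it stands on; z along its length. Its -x face has a pale inlaid border and lozenge and looks away from the fence; the back is plain. Pushed near its top it tips without sliding; lying, it slides and stays where left.
- board: Plywood lay-up board fixed to the counter, 250 mm (its x) x 180 mm (its y) x 12 mm thick, with a brass fence across its far (+x) end. Origin: centre of underside, on the counter. Its x points from the open end to the fence, z up.
- fence (a point): Point at mid width at the foot of the fence's face, 105 mm from the board's centre along the board's x, on the board's top (12 mm above the counter). The fence's flat face is square to the board's x, 28 mm tall and 180 mm wide; the fence is 20 mm thick.
- sample_center (a point): Centre of the mahogany block, 55 mm up its z from its origin.
- sample_face (a point): Centre of the inlaid face of the mahogany block, 11 mm from the block's centre along its -x.
- sample_head (a point): Centre of the end of the mahogany block that is uppermost at the start, 110 mm from its origin along its z. Axes as the block's.
- weight: Green-painted cast-iron weight, 62 mm across, 62 mm tall with a knob on top. Origin: centre of underside. A bystander: leave it where it is.
- scratch_stock: Brass scratch stock lying flat, 100 x 50 x 32 mm, long along its x. Origin: centre of underside. A bystander: leave it where it is.
- awl: Awl lying down, 145 mm long along its x, black ebony handle 25 mm thick, steel point. Origin: underside, near the ferrule, mid length. A bystander: leave it where it is.
- wax_jar: Amber glass jar of wax, 60 mm across, 55 mm tall. Origin: centre of underside. A bystander: leave it where it is.
- tape_roll: Roll of brown veneer tape lying flat, 76 mm across, 25 mm tall. Origin: centre of underside. A bystander: leave it where it is.
- maple_sample: Pale maple sample block lying flat, 110 x 64 x 22 mm, with a dark lozenge on top; not part of the job. Origin: centre of underside. A bystander: leave it where it is.
Things that resemble listed ones, but are neither listed nor needed, are in the scene too. There is more than one size of the sample; the job needs the smallest.

How it is judged:
By the outcome, as a careful person would: the job done as asked, in the order asked, and still so for the second after the job is handed in, with the robot touching nothing.
It also fails if it takes over 43 s, if anything falls off the work surface, if the arm or the gripper's body presses on something with over 40 N, if the wrist force passes 120 N, or if a joint passes its speed limit or range.

## Working session

There is one attempt and no reset: what is moved stays moved. The work goes in short steps, Python scripts to look and compute and a tool call to move; the robot and the scene stay as the last step left them, time stands still between calls to the robot, and variables do not carry over. Pictures are saved under pics/ and viewed, at most 10 in all, crops included, and the job is handed in when it is done.

Besides the shell and the picture viewer there is one more tool, called as name(argument=value, ...) on one line, values as JSON. send_rows: Moves the arm, as the interface text tells. Its arguments: {"type":"object","properties":{"targets":{"type":"array"},"grip_force":{"type":"number"}},"required":["targets"]}

```bash
mkdir -p pics; python3 - <<'E'
from rig import r,cams
import cv2
print(r.sense())
for n in("top","side"):
    f=cams.grab_frame(n);cv2.imwrite(f"pics/{n}0.png",f["color"]);print(n,{k:v for k,v in f.items() if k!="color"})
E
```

```text
{'clock': 0.0, 'qpos': array([-1.22241235e+00,  3.53660887e-01,  1.63416274e+00,  1.81357257e-05,
        1.15517442e+00, -2.40078189e-03]), 'qvel': array([-3.70103561e-04, -1.06775164e-04,  1.24057723e-03, -9.25194843e-04,
       -9.46153500e-04,  6.92873378e-05]), 'joint_efforts': array([-9.80195800e-04, -6.05234385e+01, -3.42068446e+01, -5.91985759e-05,
        9.01080522e-03, -4.90585739e-05]), 'eef_pos': array([ 214.61102225, -586.48166869,  230.54147803]), 'tcp_rot': array([-3.14018730e+00, -1.99554373e-05,  3.50777415e-01]), 'contact_force': array([ 0.0886725 , -0.16969329,  0.23235993]), 'wrist_torque': array([-0.03038896, -0.03545834, -0.02592915]), 'grasp_force': 0.0, 'opening': 1.002611770251748}
top {'fx': 381.42386099771716, 'fy': 381.42386099771716, 'cx': 282.07219504345625, 'cy': 208.1786931937546, 'xyz': array([438.71341495,  66.56496415, 992.36255547]), 'attitude': array([-3.01744264,  0.03290335, -1.56920113])}
side {'fx': 465.5180704517498, 'fy': 465.5180704517498, 'cx': 277.17477073859214, 'cy': 205.2178266168686, 'xyz': array([467.7217421 , 953.62837844, 782.79981881]), 'attitude': array([-2.23862359, -0.00970483, -3.02944626])}
```

View pics/top0.png

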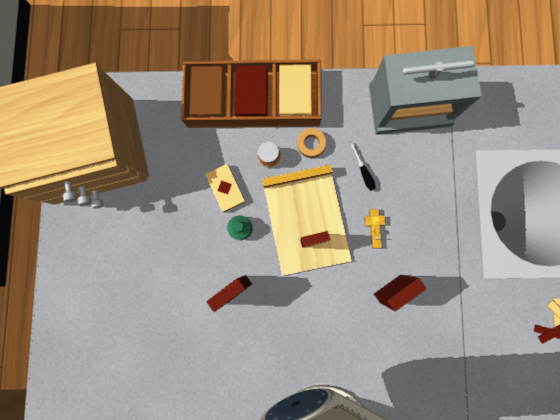

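View pics/side0.png

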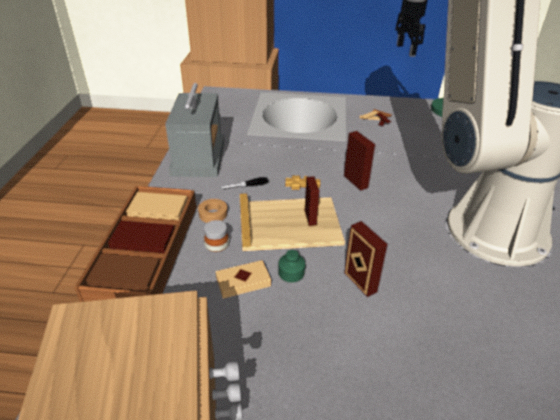

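Three dark red standing blocks appear. In the top view they are at (315,239) on the board, (229,293), and (400,292). In the side view they are at (312,200), (365,258), and (359,160). The one on the board is the smallest and the only one standing there, so it fits the description. I'll confirm with enlarged crops.

```bash
cat > h.py <<'E'
import numpy as np, cv2
from scipy.spatial.transform import Rotation as R
def ray(f,u,v):
    d=np.array([(u-f["cx"])/f["fx"],(v-f["cy"])/f["fy"],1.])
    return R.from_euler("xyz",f["attitude"]).apply(d)
def atz(f,u,v,z):
    d=ray(f,u,v);o=f["xyz"];return o+d*(z-o[2])/d[2]
def proj(f,p):
    q=R.from_euler("xyz",f["attitude"]).inv().apply(np.asarray(p,float)-f["xyz"])
    return np.c_[f["cx"]+f["fx"]*q[...,0]/q[...,2],f["cy"]+f["fy"]*q[...,1]/q[...,2]]
E
python3 - <<'E'
import cv2
a=cv2.imread("pics/top0.png")[160:280,250:360];b=cv2.imread("pics/side0.png")[170:260,230:350]
cv2.imwrite("pics/ct.png",cv2.resize(a,None,fx=5,fy=5,interpolation=cv2.INTER_CUBIC))
cv2.imwrite("pics/cs.png",cv2.resize(b,None,fx=6,fy=6,interpolation=cv2.INTER_CUBIC))
E
```

```text
(no output)
```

View pics/ct.png

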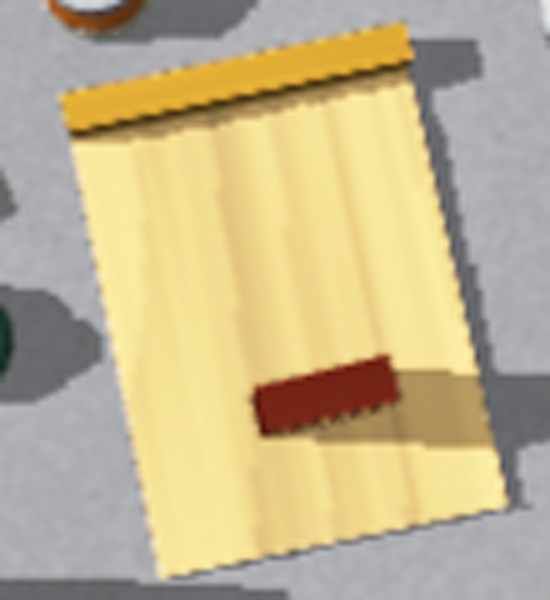

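View pics/cs.png

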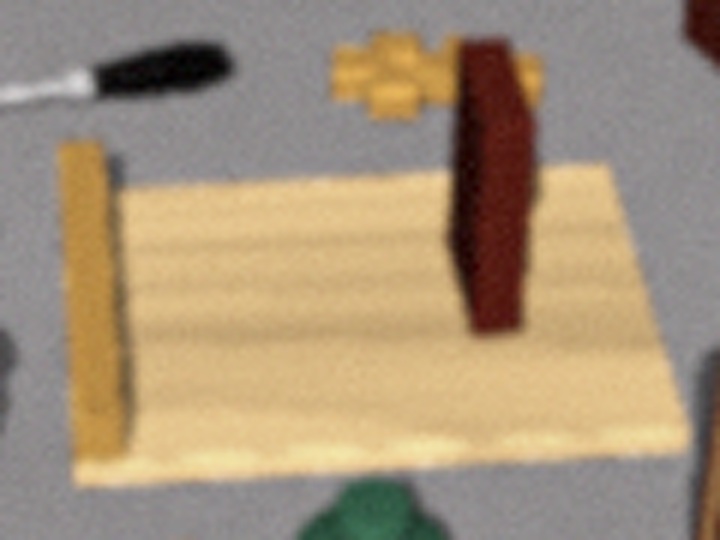

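The crops confirm it: a small mahogany block stands on the board. Its top corners are at crop (253,388), (388,355), (400,400), (263,436), and its plain back faces the fence. The fence's top near edge runs from (70,132) to (412,62), and the board's open corners are (162,578) and (508,507).

```bash
python3 - <<'E'
from h import *
from rig import r,cams
f=cams.grab_frame("top")
g=lambda x,y,z:atz(f,(x+.5)/5-.5+250,(y+.5)/5-.5+160,z)
B=np.array([g(253,388,122),g(388,355,122),g(400,400,122),g(263,436,122)])
print("block top",B.round(1),"c",B.mean(0),[np.linalg.norm(B[i]-B[i-1]).round(1) for i in range(4)])
d=(B[0]-B[1])+(B[3]-B[2]);print("block y dir deg",np.degrees(np.arctan2(-d[0],d[1])))
F=[g(70,132,40),g(412,62,40)];d=F[0]-F[1];print("fence",F,np.linalg.norm(d),np.degrees(np.arctan2(-d[0],d[1])))
N=[g(162,578,12),g(508,507,12)];d=N[0]-N[1];print("near",N,np.linalg.norm(d),np.degrees(np.arctan2(-d[0],d[1])))
fm=np.mean(F,0);nm=np.mean(N,0);d=fm-nm;print(fm,nm,np.linalg.norm(d[:2]),np.degrees(np.arctan2(d[1],d[0])))
s=cams.grab_frame("side")
h=lambda x,y,z:atz(s,(x+.5)/6-.5+230,(y+.5)/6-.5+170,z)
print("side: bottom",h(473,335,12),h(522,330,12),"top far",h(462,40,122),h(511,40,122),h(535,118,122),"fence top",h(103,142,40),h(127,456,12), "near",h(612,165,12),h(690,440,12))
E
```

```text
block top [[480.7  54.  122. ]
 [495.7  -7.4 122. ]
 [475.2 -12.6 122. ]
 [458.9  49.6 122. ]] c [477.63814587  20.88991868 122.        ] [np.float64(22.2), np.float64(63.2), np.float64(21.1), np.float64(64.3)]
block y dir deg 14.209797953217882
fence [array([614.46558431, 145.1393509 ,  40.        ]), array([649.73925253, -28.46685251,  40.        ])] 177.1534519318481 11.48513176288164
near [array([389.78445999,  98.93900356,  12.        ]), array([425.81602602, -76.35593769,  12.        ])] 178.9597445746611 11.61526776815096
[632.10241842  58.33624919  40.        ] [407.800243    11.29153293  12.        ] 229.1826154523308 11.845407421927975
side: bottom [481.74514113  53.99715585  12.        ] [461.30482782  48.19343159  12.        ] top far [495.44766488  -4.57173359 122.        ] [475.23314367  -7.13559982 122.        ] [463.01793576  46.44424776 122.        ] fence top [652.04848779 -24.12745925  40.        ] [615.22528978 145.41695193  12.        ] near [425.76740689 -72.65382258  12.        ] [390.5598244  108.26551652  12.        ]
```

send_rows(targets=[0.033, -0.04, 0, 0, 0, 0.01, -0.3, 0.066, -0.081, 0, 0, 0, 0.02, -0.3, 0.098, -0.121, 0, 0, 0, 0.03, -0.3, 0.131, -0.162, 0, 0, 0, 0.04, -0.3, 0.164, -0.202, 0, 0, 0, 0.05, -0.3, 0.197, -0.243, 0, 0, 0, 0.06, -0.3, 0.23, -0.283, 0, 0, 0, 0.07, -0.3, 0.262, -0.324, 0, 0, 0, 0.08, -0.3, 0.295, -0.364, 0, 0, 0, 0.09, -0.3, 0.328, -0.405, 0, 0, 0, 0.1, -0.3, 0.361, -0.445, 0, 0, 0, 0.103, -0.3, 0.394, -0.486, 0, 0, 0, 0.103, -0.3])

```text
clock: 1.2
eef_pos: [377.1, -112.1, 231.5]
tcp_rot: [3.141, -0.001, 0.247]
contact_force: [2.1, 0.5, -0.5]
opening: 0.351
grasp_force: 0.0
```

send_rows(targets=[0, 0, 0, 0, 0, 0, -0.3, 0, 0, 0, 0, 0, 0, -0.3, 0, 0, 0, 0, 0, 0, -0.3])

```text
clock: 1.45
eef_pos: [376.9, -114.0, 231.3]
tcp_rot: [3.141, 0.0, 0.249]
contact_force: [-0.3, -1.1, 0.9]
opening: 0.343
grasp_force: 0.0
```

send_rows(targets=[0.017, -0.026, 0, 0, 0, 0, -0.3, 0.034, -0.053, 0, 0, 0, 0, -0.3, 0.051, -0.08, 0, 0, 0, 0, -0.3, 0.069, -0.106, 0, 0, 0, 0, -0.3, 0.069, -0.106, 0.03, 0, 0, 0, -0.3, 0.069, -0.106, 0.06, 0, 0, 0, -0.3, 0.069, -0.106, 0.09, 0, 0, 0, -0.3, 0.069, -0.106, 0.12, 0, 0, 0, -0.3, 0.069, -0.106, 0.133, 0, 0, 0, -0.3, 0.069, -0.106, 0.133, 0, 0, 0, -0.3, 0.069, -0.106, 0.133, 0, 0, 0, -0.3])

```text
clock: 2.37
eef_pos: [417.5, 4.2, 97.9]
tcp_rot: [-3.141, 0.002, 0.245]
contact_force: [0.1, 0.6, 0.2]
opening: 0.347
grasp_force: 0.0
```

```bash
python3 - <<'E'
from h import *
from rig import r,cams
a=cams.grab_frame("top")["color"][180:270,270:370];b=cams.grab_frame("side")["color"][150:240,250:370]
cv2.imwrite("pics/p1.png",np.vstack([cv2.resize(b,(480,300)),cv2.resize(a,(480,300))][:1]+[cv2.resize(a,(480,300))]))
print(r.sense()["eef_pos"])
E
```

```text
[418.78446916   4.7219892   99.23800853]
```

View pics/p1.png

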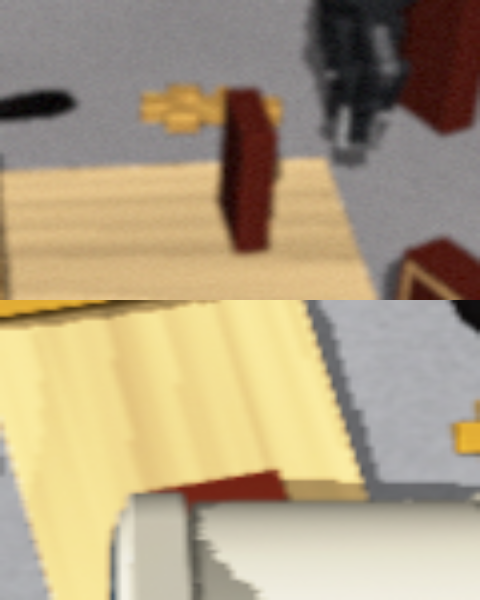

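The side view (upper crop) shows the fingers behind the block's inlaid face, with the tips at about (350,160) near its upper part. Now I'll tip it slowly.

send_rows(targets=[0.012, 0, 0, 0, 0, 0, -0.3, 0.024, 0, 0, 0, 0, 0, -0.3, 0.03, 0, 0, 0, 0, 0, -0.3, 0.034, 0, 0, 0, 0, 0, -0.3, 0.038, 0, 0, 0, 0, 0, -0.3, 0.042, 0, 0, 0, 0, 0, -0.3, 0.046, 0, 0, 0, 0, 0, -0.3, 0.05, 0, 0, 0, 0, 0, -0.3, 0.054, 0, 0, 0, 0, 0, -0.3, 0.058, 0, 0, 0, 0, 0, -0.3, 0.062, 0, 0, 0, 0, 0, -0.3, 0.066, 0, 0, 0, 0, 0, -0.3])

```text
clock: 3.47
eef_pos: [482.2, 22.0, 98.3]
tcp_rot: [-3.142, -0.0, 0.248]
contact_force: [-0.1, -0.1, -0.2]
opening: 0.352
grasp_force: 0.0
```

send_rows(targets=[0.004, 0, 0, 0, 0, 0, -0.3, 0.008, 0, 0, 0, 0, 0, -0.3, 0.008, 0, 0, 0, 0, 0, -0.3, 0.008, 0, 0, 0, 0, 0, -0.3, 0.008, 0, 0, 0, 0, 0, -0.3, 0.008, 0, 0, 0, 0, 0, -0.3])

```text
clock: 3.97
eef_pos: [489.3, 23.8, 98.2]
tcp_rot: [-3.142, 0.0, 0.248]
contact_force: [0.2, 0.2, 0.7]
opening: 0.349
grasp_force: 0.0
```

```bash
python3 - <<'E'
from h import *
from rig import r,cams
a=cams.grab_frame("top")["color"][160:280,250:360];b=cams.grab_frame("side")["color"][150:260,230:370]
cv2.imwrite("pics/p2.png",np.hstack([cv2.resize(b,(440,346)),cv2.resize(a,(317,346))]))
print(r.sense()["eef_pos"])
E
```

```text
[489.39136821  23.80174527  98.27023947]
```

View pics/p2.png

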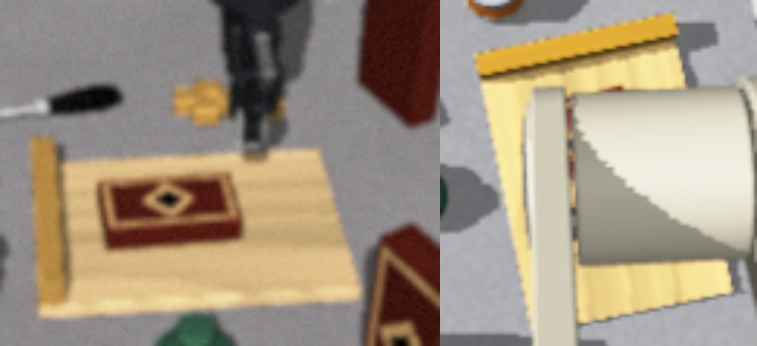

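The block lies inlaid face up with its head toward the fence. In the left crop its top corners are (107,222), (240,215), (230,173) and (98,183).

```bash
python3 - <<'E'
from h import *
from rig import r,cams
s=cams.grab_frame("side")
P=np.array([atz(s,(x+.5)*140/440-.5+230,(y+.5)*110/346-.5+150,34) for x,y in((107,222),(240,215),(230,173),(98,183))])
F=np.array([632.1,58.3,34]);t=np.radians(11.6);M=np.array([[np.cos(t),np.sin(t),0],[-np.sin(t),np.cos(t),0],[0,0,1]])
print(P.round(1),((P-F)@M.T).round(1),[np.linalg.norm(P[i]-P[i-1]).round(1) for i in range(4)])
for p in (r.sense()["eef_pos"],):print((M@(p-F)).round(1))
E
```

```text
[[593.3  73.6  34. ]
 [489.   51.9  34. ]
 [500.7  -1.3  34. ]
 [607.3  25.4  34. ]] [[ -34.9   22.8    0. ]
 [-141.4   22.5    0. ]
 [-140.7  -31.9    0. ]
 [ -30.9  -27.2    0. ]] [np.float64(50.2), np.float64(106.5), np.float64(54.5), np.float64(109.9)]
[-146.7   -5.1   64.3]
```

send_rows(targets=[-0.013, -0.001, 0, 0, 0, 0.015, -0.3, -0.026, -0.001, 0, 0, 0, 0.03, -0.3, -0.038, -0.002, 0, 0, 0, 0.045, -0.3, -0.038, -0.002, 0.02, 0, 0, 0.045, -0.3, -0.038, -0.002, 0.04, 0, 0, 0.045, -0.3, -0.038, -0.002, 0.06, 0, 0, 0.045, -0.3, -0.038, -0.002, 0.075, 0, 0, 0.045, -0.3, -0.038, -0.002, 0.083, 0, 0, 0.045, -0.3, -0.038, -0.002, 0.083, 0, 0, 0.045, -0.3, -0.038, -0.002, 0.083, 0, 0, 0.045, -0.3])

```text
clock: 4.95
eef_pos: [452.1, 16.5, 15.4]
tcp_rot: [-3.141, 0.001, 0.203]
contact_force: [0.5, 0.2, 0.2]
opening: 0.348
grasp_force: 0.0
```

send_rows(targets=[0.008, 0, 0, 0, 0, 0, -0.3, 0.016, 0, 0, 0, 0, 0, -0.3, 0.022, 0, 0, 0, 0, 0, -0.3, 0.026, 0, 0, 0, 0, 0, -0.3, 0.03, 0, 0, 0, 0, 0, -0.3, 0.034, 0, 0, 0, 0, 0, -0.3, 0.038, 0, 0, 0, 0, 0, -0.3, 0.042, 0, 0, 0, 0, 0, -0.3, 0.046, 0, 0, 0, 0, 0, -0.3, 0.05, 0, 0, 0, 0, 0, -0.3, 0.053, 0, 0, 0, 0, 0, -0.3, 0.053, 0, 0, 0, 0, 0, -0.3])

```text
clock: 5.95
eef_pos: [505.3, 27.3, 15.3]
tcp_rot: [3.141, -0.001, 0.203]
contact_force: [0.5, 0.1, 0.6]
opening: 0.347
grasp_force: 0.0
```

```bash
python3 - <<'E'
from h import *
from rig import r,cams
a=cams.grab_frame("top")["color"][160:280,250:360];b=cams.grab_frame("side")["color"][180:260,230:350]
cv2.imwrite("pics/p3.png",np.hstack([cv2.resize(b,(480,320),interpolation=2),cv2.resize(a,(293,320),interpolation=2)]))
print(r.sense()["eef_pos"],r.sense()["contact_force"])
E
```

```text
[504.50306794  27.19483824  15.27485834] [-0.2232014  -0.16593508 -0.36552278]
```

View pics/p3.png

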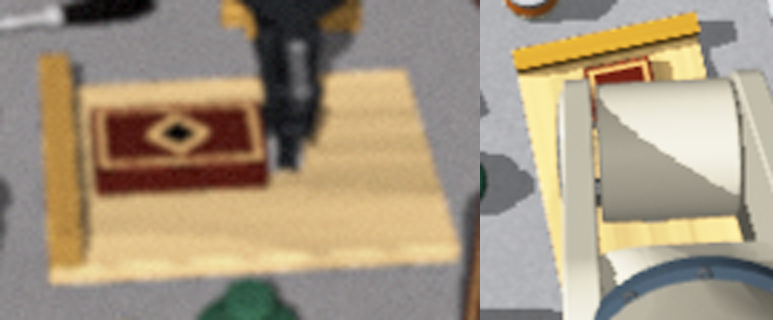

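The block is square and about 10 mm short of the fence: its end is at x≈95 and the fence foot at x≈82 in the left crop. I'll push slowly to contact.

send_rows(targets=[0.0015, 0, 0, 0, 0, 0, -0.3, 0.003, 0, 0, 0, 0, 0, -0.3, 0.0045, 0, 0, 0, 0, 0, -0.3, 0.006, 0, 0, 0, 0, 0, -0.3, 0.007, 0, 0, 0, 0, 0, -0.3, 0.008, 0, 0, 0, 0, 0, -0.3, 0.008, 0, 0, 0, 0, 0, -0.3])

```text
clock: 6.63
eef_pos: [512.2, 28.8, 15.3]
tcp_rot: [3.142, -0.0, 0.203]
contact_force: [-0.6, 0.3, -0.1]
opening: 0.346
grasp_force: 0.1
```

send_rows(targets=[0.0005, 0, 0, 0, 0, 0, -0.3, 0.001, 0, 0, 0, 0, 0, -0.3, 0.0015, 0, 0, 0, 0, 0, -0.3, 0.002, 0, 0, 0, 0, 0, -0.3, 0.002, 0, 0, 0, 0, 0, -0.3])

```text
clock: 7.05
eef_pos: [514.3, 29.2, 15.3]
tcp_rot: [3.142, -0.0, 0.203]
contact_force: [-0.0, -0.3, -0.2]
opening: 0.352
grasp_force: 0.1
```

send_rows(targets=[0.0005, 0, 0, 0, 0, 0, -0.3, 0.001, 0, 0, 0, 0, 0, -0.3, 0.0015, 0, 0, 0, 0, 0, -0.3, 0.0015, 0, 0, 0, 0, 0, -0.3])

```text
clock: 7.38
eef_pos: [515.7, 29.5, 15.3]
tcp_rot: [3.142, -0.0, 0.203]
contact_force: [-1.1, 0.1, -0.6]
opening: 0.352
grasp_force: 0.4
```

send_rows(targets=[0.0005, 0, 0, 0, 0, 0, -0.3, 0.001, 0, 0, 0, 0, 0, -0.3, 0.001, 0, 0, 0, 0, 0, -0.3])

```text
clock: 7.63
eef_pos: [516.2, 29.6, 15.3]
tcp_rot: [-3.142, 0.001, 0.203]
contact_force: [-4.0, -0.5, 1.9]
opening: 0.352
grasp_force: 1.4
```

send_rows(targets=[0.0005, 0, 0, 0, 0, 0, -0.3, 0.001, 0, 0, 0, 0, 0, -0.3, 0.001, 0, 0, 0, 0, 0, -0.3, 0.001, 0, 0, 0, 0, 0, -0.3])

```text
clock: 7.97
eef_pos: [516.2, 29.7, 15.1]
tcp_rot: [-3.141, 0.002, 0.203]
contact_force: [-5.9, -1.3, 5.4]
opening: 0.355
grasp_force: 3.1
```

Firm contact against the fence. To make it square, I'll back off, shut the fingers and press once more at mid-width.

send_rows(targets=[-0.01, 0, -0.003, 0, 0, 0, -0.3, -0.02, 0, -0.003, 0, 0, 0, -1, -0.02, 0, -0.003, 0, 0, 0, -1, -0.02, 0, -0.003, 0, 0, 0, -1, -0.02, 0, -0.003, 0, 0, 0, -1, -0.015, 0, -0.003, 0, 0, 0, -1, -0.01, 0, -0.003, 0, 0, 0, -1, -0.007, 0, -0.003, 0, 0, 0, -1, -0.005, 0, -0.003, 0, 0, 0, -1, -0.004, 0, -0.003, 0, 0, 0, -1, -0.003, 0, -0.003, 0, 0, 0, -1, -0.003, 0, -0.003, 0, 0, 0, -1])

```text
clock: 8.97
eef_pos: [514.6, 29.3, 18.2]
tcp_rot: [-3.142, 0.0, 0.203]
contact_force: [-0.1, 0.1, 0.7]
opening: 0.005
grasp_force: 0.0
```

send_rows(targets=[0.0005, 0, 0, 0, 0, 0, -1, 0.001, 0, 0, 0, 0, 0, -1, 0.0015, 0, 0, 0, 0, 0, -1, 0.002, 0, 0, 0, 0, 0, -1, 0.002, 0, 0, 0, 0, 0, -1])

```text
clock: 9.38
eef_pos: [516.2, 29.6, 18.3]
tcp_rot: [-3.142, 0.001, 0.203]
contact_force: [-0.6, -1.3, 0.9]
opening: -0.003
grasp_force: 0.5
```

send_rows(targets=[0.0005, 0, 0, 0, 0, 0, -1, 0.001, 0, 0, 0, 0, 0, -1, 0.0015, 0, 0, 0, 0, 0, -1, 0.0015, 0, 0, 0, 0, 0, -1, 0.0015, 0, 0, 0, 0, 0, -1])

```text
clock: 9.8
eef_pos: [516.2, 29.7, 18.0]
tcp_rot: [-3.141, 0.003, 0.203]
contact_force: [-6.4, -3.0, 5.0]
opening: -0.004
grasp_force: 3.2
```

send_rows(targets=[-0.01, 0, 0, 0, 0, 0, -1, -0.025, 0, 0, 0, 0, 0, -1, -0.04, 0, 0, 0, 0, 0, -1, -0.04, 0, -0.03, 0, 0, 0, -1, -0.04, 0, -0.06, 0, 0, 0, -1, -0.04, 0, -0.09, 0, 0, 0, -1, -0.04, 0, -0.12, 0, 0, 0, -1, -0.04, 0, -0.15, 0, 0, 0, -1, -0.04, 0, -0.18, 0, 0, 0, -1, -0.04, 0, -0.21, 0, 0, 0, -1])

```text
clock: 10.63
eef_pos: [478.4, 21.9, 229.9]
tcp_rot: [3.142, -0.001, 0.203]
contact_force: [0.3, 0.3, -0.1]
opening: -0.0
grasp_force: 0.0
```

send_rows(targets=[0, 0.03, 0, 0, 0, 0, -1, 0, 0.06, 0, 0, 0, 0, -1, 0, 0.09, 0, 0, 0, 0, -1, 0, 0.12, 0, 0, 0, 0, -1, 0, 0.15, 0, 0, 0, 0, -1, 0, 0.18, 0, 0, 0, 0, -1, 0, 0.21, 0, 0, 0, 0, -1, 0, 0.24, 0, 0, 0, 0, -1, 0, 0.27, 0, 0, 0, 0, -1, 0, 0.3, 0, 0, 0, 0, -1, 0, 0.3, 0, 0, 0, 0, -1, 0, 0.3, 0, 0, 0, 0, -1])

```text
clock: 11.63
eef_pos: [538.9, -273.0, 227.8]
tcp_rot: [-3.141, -0.0, 0.201]
contact_force: [0.5, 0.5, -0.7]
opening: 0.002
grasp_force: 0.0
```

```bash
python3 - <<'E'
from h import *
from rig import r,cams
a=cams.grab_frame("top")["color"][120:270,190:390];b=cams.grab_frame("side")["color"][150:290,200:400]
cv2.imwrite("pics/p4.png",np.hstack([cv2.resize(b,(400,280),interpolation=2),cv2.resize(a,(400,300),interpolation=2)[:280]]))
cv2.imwrite("pics/p5.png",cv2.resize(a[35:120,70:165],None,fx=7,fy=7,interpolation=2))
print(r.sense()["eef_pos"],r.sense()["clock"])
E
```

```text
[ 538.6686991  -271.24246973  227.94148283] 11.7333
```

View pics/p4.png

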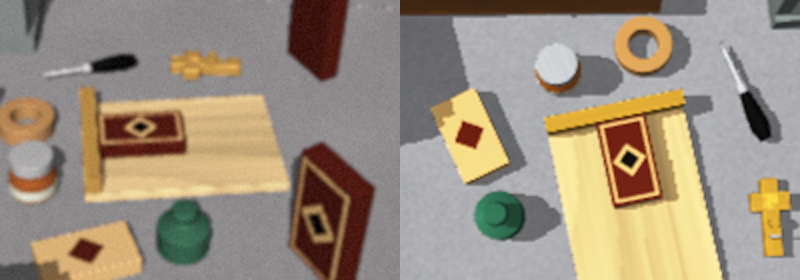

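View pics/p5.png

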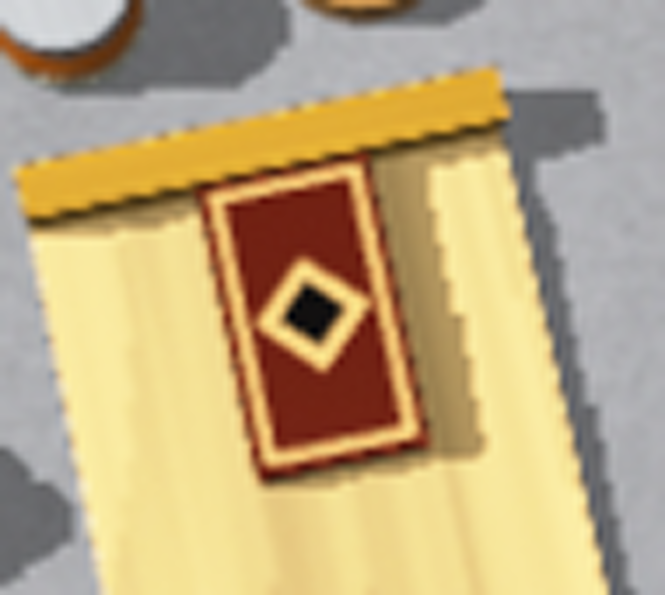

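The block lies inlaid face up with its end against the fence and no gap. Its long edges lean 11.5° and 11.6° in the crop, against 11.7° for the fence, so it is square. The bystanders haven't moved. Handing in.

```bash
python3 -c "
from rig import r
print(r.sign_off())"
```

```text
the job is handed in; nothing more can be done
None
```

The job is handed in: the small mahogany block lies inlaid face up on the board, its end flush and square against the brass fence by the last camera view, with the bystanders where they were and about 12 s used.

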